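# Test the latching stop of the carving turntable

### The job

Before the day's carving, test the big mushroom stop on the turntable's control box: press its head in until it latches and take the fingers off it for a moment to see that it stays in by itself. Then push the wing on the head round clockwise with the fingertips until the latch lets go, and leave the head fully out and turned back to rest. Do not pinch the wing, lift, tip or shift the control box, press the small start button or disturb anything else on the bench.

Things in the scene. Friction and masses are not known exactly. Their poses are not given: they have to be found in the camera images.
- control_box: Low aluminium control box, loose on four rubber feet, 3 kg, 120 mm (its x) by 210 mm (its y), flat top 70 mm above the bench. Origin at the centre of its underside, x towards the far long side, y along its length, z up. The big stop stands over the point x 0, y -50 mm of the box, the small start button over x 0, y +65 mm.
- stop_wing (a point): Centre of the top of the brass wing on the mushroom stop's head, on its axis; moves with the head. The head is an ebony disc 80 mm across, 14 mm thick; on its flat top stands a straight wing 76 mm long, 12 thick, 22 high, right across the middle, at rest along the box's x. x runs along the wing, z up. Height above the bench 126 mm with the head out, 117 mm latched; the disc's top is 22 mm lower.
- stop_press (a joint): How far the head is pushed in, m: 0 = fully out (sprung), end of travel 0.0115. Pushed straight down past 0.009 it latches, and then stays at about 0.0087 when let go. Pushing takes 2 N at first, about 7 N near the end of the travel, where there is a hard stop.
- stop_twist (a joint): How far the head is turned, rad, growing clockwise seen from above: 0 at rest, 1.0 at the stop; a light spring turns it back to 0 when let go (0.05 N m at 0, 0.15 N m at the stop). A latched head comes free and springs out at about 0.6; it does not come free in any other way.
- start_button (a joint): How far the start button is pushed in, m: 0 = out, 0.006 = fully in.
- start_button_top (a point): Centre of the top of the flat steel start button, 28 mm across, on the other half of the control box; not to be pressed.
- monkey_mid (a point): Middle of the carved stag-antler monkey, 46 mm across and 57 mm tall, standing on the steel turntable (200 mm across with cork rim, top 64 mm above the bench, fixed).
- inro_mid (a point): Middle of the flat lacquer inro box lying on the bench, 85 x 58 x 26 mm, loose.
- mallet_mid (a point): A point near the middle of the pear-wood mallet lying on the bench, 205 mm long, head 48 mm across and 85 mm wide, loose.
- stick_long_center (a point): Middle of the longer rounded ebony stick lying on the bench, 14 mm thick, 150 mm long, loose.
- stick_short_center (a point): Middle of the shorter rounded ebony stick lying on the bench, 14 mm thick, 120 mm long, loose.
- brush_grip (a point): Handle of the brush lying on the bench, loose.
- jar_mid (a point): Middle of the closed polish jar, 60 mm across, 70 mm tall, loose.
Things that resemble listed ones, but are neither listed nor needed, are in the scene too. Several things have the shape of the control_box; the one meant has the colours described above.

How it is judged:
On the way, in this order (a step that is already met when the one before it is completed fails the run):
1. the stop is latched in and stays in with the robot not touching it (value of joint stop_press above 0.007 m and contact force between each of the fingers, the arm and stop_press below 0.1 N), for 0.2 s.
2. the head is turned clockwise (value of joint stop_twist above 0.3 rad).
3. the latch has let go and the head is out (value of joint stop_press below 0.002 m), for 0.1 s.
At the end, for the whole second after the job is handed in: The stop's head is out (pushed in less than 2 mm) and turned back to within 0.1 rad of rest, the start button is out, the control box stands level and still within 20 mm of where it stood, and every bystander is within 20 mm of its place (value of joint each of stop_press, start_button below 0.002 m and value of joint stop_twist below 0.1 rad and linear speed of control_box below 0.02 m/s and angle between control_box's own z axis and vertical below 0.05 rad and distance of each of control_box, monkey_mid, inro_mid, mallet_mid, stick_long_center, stick_short_center, brush_grip, jar_mid from where it was at the start of the episode below 0.02 m); the robot touches nothing.
It fails at once if the wing is pinched: both of its faces pressed at the same end with over 2 N ((contact force between the fingers and stop_twist_c0 above 2 N and contact force between the fingers and stop_twist_c1 above 2 N) or (contact force between the fingers and stop_twist_c2 above 2 N and contact force between the fingers and stop_twist_c3 above 2 N)).
It fails at once if the control box is shifted by more than 20 mm or lifted (distance of control_box from where it was at the start of the episode above 0.02 m or height (world z) of control_box above 0.01 m).
It fails at once if the control box is tipped by more than 0.1 rad (angle between control_box's own z axis and vertical above 0.1 rad).
It fails at once if the start button is pressed by more than 3 mm (value of joint start_button above 0.003 m).
It fails at once if the monkey, the inro, the mallet, a stick, the brush or the jar is moved or lifted by more than 20 mm (distance of any of monkey_mid, inro_mid, mallet_mid, stick_long_center, stick_short_center, brush_grip, jar_mid from where it was at the start of the episode above 0.02 m).
It also fails if it takes over 42 s, if anything falls off the work surface, if the arm or the gripper's body presses on something with over 40 N, if the wrist force passes 120 N, or if a joint passes its speed limit or range.

### The arm

A 6-joint arm with a two-finger parallel gripper is mounted at the origin on the work surface. World frame = base frame: x ahead of the robot, y to its left, z up, the work surface at z = 0. Lengths are in m, angles in rad, forces in N, time in s.
With the tool pointing down it reaches from about 0.375 to 0.9 m from the base axis. Payload 3.1 kg.
Tool frame: the origin (TCP) lies midway between the tips of the shut fingers; the grasp point (between the pads) lies 19 mm behind it (manip.tcp_to_grasp is the distance from the TCP to the grasp point, in m); z points along the fingers, y is the line along which they close (so a half turn about z gives the same grasp; the last joint's range is limited). The gripper opens to 85 mm and grips with 20 to 120 N. Pads are 22 mm wide; open, the fingers measure 114 mm over their backs; the gripper's body (76 mm by 85 mm) begins 54 mm behind the grasp point. The pads swing forward as they close: fully open they stand 13 mm farther back than shut.
Start: joints at [1.02, 0.527, 1.433, -0, 1.181, -0.178], TCP at [0.228, 0.582, 0.231] pointing down, gripper open.
Joint ranges: [-3.08, 3.08], [-0.75, 2.2], [0.22, 2.44], [-1.43, 4.57], [0, 2.65], [-2.85, 2.85]. Speed limits (rad/s): [2.79, 2.79, 3.14, 3.14, 3.14, 3.14].

### API

Orientations are given as a unit quaternion [x, y, z, w].
In Python, from station import manip gives the robot as it stands. The module is installed in compiled form; this text tells all that it offers.
- The arm moves only by the shell command python3 -m crank 'ROWS' [OPENING] [FORCE]. ROWS is JSON, a list of rows, each a list of 2 entries, a list of its own where there are three numbers: the shift along the tool's x, y, z in cm, then the turn about the tool's z in degrees. In form: [[[x, y, z], spin], ...]. A call has 1 to 10 rows; each row is the pose to reach, as a shift and turn from the pose commanded when the call began, along the tool's axes at that moment; what a row does not reach only later rows make up. A row lasts 1/10 s, in which the tool goes at most 50 mm and 8.59 degrees, less where a joint would pass 70% of its speed; a pose out of reach is approached as far as the arm can. A call with a gripper value outside its range is refused whole. OPENING is the finger opening in cm, from 0 to 8.54, set as the call begins (- or left out, the last holds). The fingers move at their own pace and stop on an object; FORCE is the grip in N (left out, the last holds). Time passes only in rows, so rows that repeat a pose let the fingers close. It gives the time, the measured TCP pose, the force and the opening at its end, in the units of the state.
- manip.sense(): the state, without advancing time (a new reading comes with each control period).
- manip.snapshot(name): name is "scene" or "top" or "wrist"; returns the picture (480x640x3 uint8, red, green, blue); there is no depth.
- manip.camera_params(name): a dict with "fx", "fy", "cx", "cy" (pixels), "pose" (4x4, takes a point from camera to world coordinates). Camera axes: x right, y up, looking along -z (the intrinsics and any distortion apply to the point x, -y, -z); pixel columns grow to the right and rows downward; lengths in m; the calibration is good to about 2 mm. A picture is of the moment at which its call begins: read the wrist's pose just before it. camera_params takes no time and is no camera call; for the wrist camera it gives the pose at the moment of the call.
- manip.sign_off(): hands the job in, once; it reports no verdict.
The state is a dict: "t": time; "q": joint angles; "qd": joint speeds; "tau": joint torques, N m; "tcp_pos": TCP position; "tool_rot": TCP orientation; "force": force on the tool from outside, world axes, zero at the start; "ft_torque": the same for the moment, N m; "finger_gap": opening from 0.0 (shut) to 1.0 (fully open).
Only numpy, scipy, OpenCV 4.12 (cv2) and the standard library are available. Lean on these libraries where they do the work, as an engineer would, in place of code of your own. Each camera call takes 0.05 s, during which the arm holds its last target. There are 200 camera calls.

## Working session

There is one attempt and no reset: what is moved stays moved. The work goes in short steps, Python scripts to look and compute and a shell command to move; the robot and the scene stay as the last step left them, time stands still between calls to the robot, and variables do not carry over. Pictures are saved under pics/ and viewed, on a budget of 10 in all, crops included, one or two more only if the job needs it, and the job is handed in when it is done.

```bash
mkdir -p pics
python3 - <<'E'
from station import manip
import cv2
s=manip.sense();print(s['t'],s['tcp_pos'],s['tool_rot'],s['force'],s['finger_gap'])
for n in("scene","top"):
    p=manip.camera_params(n);print(n,{k:(v if k!='pose' else [[round(float(a),4) for a in r] for r in v]) for k,v in p.items()})
    cv2.imwrite(f'pics/{n}0.png',manip.snapshot(n)[:,:,::-1])
E
```

```text
0.0 [0.22723942 0.58145159 0.23033974] [ 1.85333088e-01  9.82675139e-01 -1.02859966e-03 -3.98991045e-04] [-0.33267569  0.76974531  0.40378256] 1.00026852395294
scene {'fx': 522.0199588525638, 'fy': 522.0199588525638, 'cx': 327.63286268030663, 'cy': 238.89735599173002, 'pose': [[0.795, -0.3561, 0.491, 1.1626], [0.6064, 0.4868, -0.6288, -0.8036], [-0.0152, 0.7976, 0.603, 0.9389], [0.0, 0.0, 0.0, 1.0]]}
top {'fx': 524.8760218123113, 'fy': 524.8760218123113, 'cx': 313.2645483860798, 'cy': 240.07548062294475, 'pose': [[-0.0295, 0.997, -0.0717, 0.4015], [-0.9995, -0.0283, 0.0171, 0.0534], [0.015, 0.0721, 0.9973, 1.6233], [0.0, 0.0, 0.0, 1.0]]}
```

View pics/top0.png

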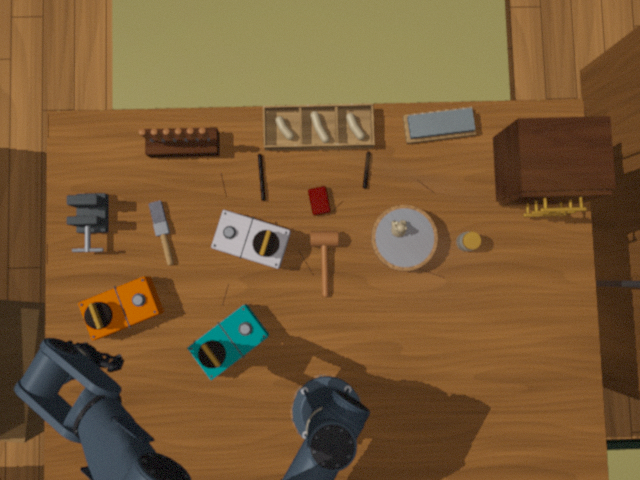

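View pics/scene0.png

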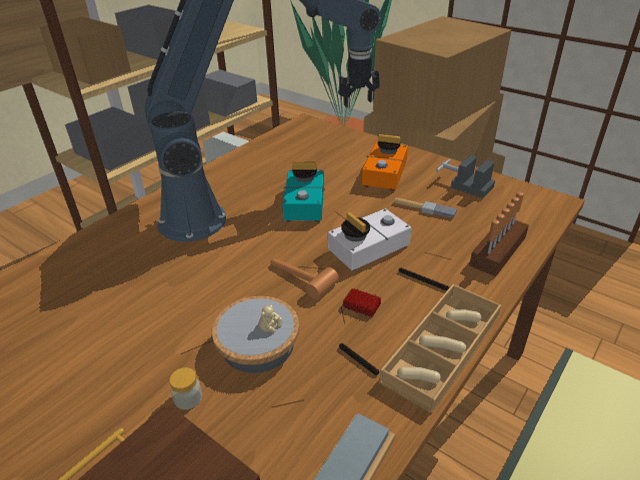

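Top view: the aluminium box is at about (251,240), with the stop at (266,243) and the start button at (230,232). The mallet head is at (325,240). The scene view shows the stop at (356,226). I'll enlarge both to measure.

Run:
```python
import cv2,numpy as np
a=cv2.imread('pics/top0.png')[195:285,200:300];b=cv2.imread('pics/scene0.png')[195:285,320:420]
f=lambda i:cv2.resize(i,None,fx=4,fy=4,interpolation=cv2.INTER_CUBIC)
cv2.imwrite('pics/z.png',np.hstack([f(a),f(b)]))
```

```text
(no output)
```

View pics/z.png

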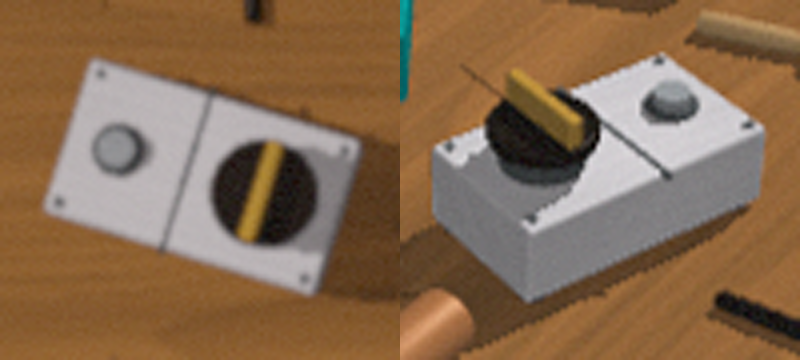

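```bash
cat > h.py <<'E'
import numpy as np
from station import manip
def ray(n,u,v,P=None):
    p=P or manip.camera_params(n);M=np.array(p['pose'])
    d=M[:3,:3]@np.array([(u-p['cx'])/p['fx'],-(v-p['cy'])/p['fy'],-1]);return M[:3,3],d
def onz(n,u,v,z,P=None):
    o,d=ray(n,u,v,P);return o+d*(z-o[2])/d[2]
def tri(*rs):
    A=0;b=0
    for o,d in rs:
        d=d/np.linalg.norm(d);Q=np.eye(3)-np.outer(d,d);A=A+Q;b=b+Q@o
    return np.linalg.solve(A,b)
E
python3 - <<'E'
from h import *
np.set_printoptions(precision=4,suppress=True)
T=lambda u,v:(200+u/4-.4,195+v/4-.4)
S=lambda u,v:(320+(u-400)/4-.4,195+v/4-.4)
print('wing tri',tri(ray('top',*T(259,191)),ray('scene',*S(546,97))))
print('btn tri',tri(ray('top',*T(117,148)),ray('scene',*S(671,92))))
print('wing z',onz('top',*T(259,191),.126),onz('scene',*S(546,97),.126))
w=onz('top',*T(272,146),.126)-onz('top',*T(245,238),.126);print('wing',w,np.degrees(np.arctan2(w[1],w[0])),np.hypot(*w[:2]))
C=[onz('top',*T(*c),.07) for c in[(95,58),(360,145),(316,295),(44,212)]]
print(np.array(C));c=np.mean(C,0);y=C[0]-C[1]+C[3]-C[2];y/=np.linalg.norm(y);x=np.array([y[1],-y[0],0])
print('box',c,'yaw',np.degrees(np.arctan2(x[1],x[0])),'stop',c-.05*y,'btn',c+.065*y)
from scipy.spatial.transform import Rotation as R
s=manip.sense();print(R.from_quat(s['tool_rot']).as_matrix())
E
```

```text
wing tri [0.5059 0.1672 0.1219]
btn tri [0.5428 0.2733 0.0818]
wing z [0.5065 0.1676 0.126 ] [0.5083 0.1615 0.126 ]
wing [ 0.0653 -0.0207  0.    ] -17.630979792455854 0.06847801572952142
[[0.6129 0.2912 0.07  ]
 [0.5425 0.0962 0.07  ]
 [0.4323 0.1316 0.07  ]
 [0.4994 0.3308 0.07  ]]
box [0.5218 0.2125 0.07  ] yaw -19.230107167581924 stop [0.5053 0.1652 0.07  ] btn [0.5432 0.2738 0.07  ]
[[-0.9313  0.3642 -0.0011]
 [ 0.3642  0.9313 -0.0017]
 [ 0.0004 -0.0019 -1.    ]]
```

```bash
python3 -m crank '[[[-4.1,-2.9,0],0],[[-8.2,-5.7,0],0],[[-12.3,-8.6,0],0],[[-16.5,-11.4,0],0],[[-20.6,-14.3,0],0],[[-24.7,-17.1,0],0],[[-28.8,-20,0],0],[[-32.5,-22.5,0],0],[[-34.5,-24,0],-2],[[-35.5,-25,0],-3]]' 4.0 20
python3 - <<'E'
from h import *
import cv2,pickle
s=manip.sense();P=manip.camera_params('wrist');i=manip.snapshot('wrist');pickle.dump(P,open('w1.pkl','wb'))
print(s['tcp_pos'],s['qd'].max() if hasattr(s['qd'],'max') else s['qd'],P)
cv2.imwrite('pics/w1.png',i[:,:,::-1])
E
```

```text
t: 1.1
tcp_pos: [0.4686, 0.2177, 0.231]
tool_rot: [0.161, 0.987, -0.0, 0.0]
force: [-0.3, 0.4, -0.3]
finger_gap: 0.466
[0.46864634 0.21765056 0.23103829] 0.02846534808790178 {'fx': 400.5093565765448, 'fy': 400.5093565765448, 'cx': 322.0209943487956, 'cy': 238.84931555618746, 'pose': array([[ 3.16914867e-01, -9.06773697e-01, -2.78076302e-01,
         3.97340531e-01],
       [ 9.48453955e-01,  3.03064550e-01,  9.26659208e-02,
         2.41245486e-01],
       [ 2.48049814e-04, -2.93109776e-01,  9.56078761e-01,
         3.73087384e-01],
       [ 0.00000000e+00,  0.00000000e+00,  0.00000000e+00,
         1.00000000e+00]])}
```

View pics/w1.png

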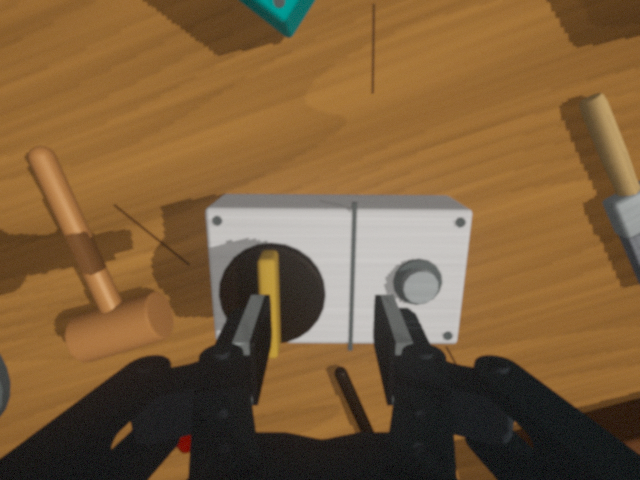

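The wrist view shows the wing's top running from about (269,262) to (273,357), with the disc centred near (272,293). The shut side of the gripper is clear, and the button is at (417,281).

Run:
```python
from h import *
import pickle
from scipy.spatial.transform import Rotation as R
P=pickle.load(open('w1.pkl','rb'))
np.set_printoptions(precision=4,suppress=True)
a=onz('',269,262,.126,P);b=onz('',273.5,357,.126,P);w=b-a
print(a,b,(a+b)/2,np.hypot(*w[:2]),np.degrees(np.arctan2(w[1],w[0])))
print('disc',onz('',272,292.5,.104,P))
print('3ray',tri(ray('top',264.4,242.4),ray('scene',356.1,218.9),ray('',271.2,308,P)))
C=[onz('',*c,.07,P) for c in[(207,208),(471,209),(459,344)]];print(np.array(C))
y=C[1]-C[0];y/=np.linalg.norm(y);c=(C[0]+C[2])/2;print(c,c-.05*y,np.degrees(np.arctan2(y[1],y[0]))-90)
s=manip.sense();M=R.from_quat(s['tool_rot']).as_matrix();print(s['tcp_pos'],M)
```

```text
[0.4733 0.1792 0.126 ] [0.5414 0.1569 0.126 ] [0.5073 0.168  0.126 ] 0.07176292492158602 -18.15089078519808
disc [0.503  0.1674 0.104 ]
3ray [0.5061 0.1673 0.1219]
[[0.4336 0.1354 0.07  ]
 [0.4991 0.3289 0.07  ]
 [0.6127 0.2937 0.07  ]]
[0.5232 0.2146 0.07  ] [0.5071 0.1672 0.07  ] -18.701489195765646
[0.4689 0.2167 0.231 ] [[-0.9484  0.317   0.0003]
 [ 0.317   0.9484 -0.0016]
 [-0.0008 -0.0014 -1.    ]]
```

```bash
python3 -m crank '[[[-2.5,-1.8,1],0],[[-5.1,-3.5,2],0],[[-5.1,-3.5,4],0],[[-5.1,-3.5,6],0],[[-5.1,-3.5,6],0],[[-5.1,-3.5,6],0]]'
python3 - <<'E'
from h import *
import cv2
s=manip.sense();print(s['tcp_pos'],s['tool_rot'],s['force'])
P=manip.camera_params('wrist');i=manip.snapshot('wrist')
M=np.array(P['pose'])
def pr(X):
    c=M[:3,:3].T@(np.array(X)-M[:3,3]);return (P['fx']*c[0]/-c[2]+P['cx'],P['fy']*c[1]/c[2]+P['cy'])
print('pred centre',pr([.506,.167,.126]),'tcp',pr(s['tcp_pos']))
cv2.imwrite('pics/w2.png',i[:,:,::-1])
E
```

```text
t: 1.75
tcp_pos: [0.5041, 0.1711, 0.1711]
tool_rot: [0.159, 0.987, -0.0, -0.001]
force: [0.2, 0.8, 0.0]
finger_gap: 0.47
[0.50405376 0.17109552 0.17113246] [ 1.59353262e-01  9.87221413e-01 -1.21074848e-04 -6.37001038e-04] [0.23378758 0.75401918 0.01323028]
pred centre (np.float64(315.8473883126774), np.float64(278.52451155638266)) tcp (np.float64(322.4489411376648), np.float64(315.40299664288455))
```

View pics/w2.png

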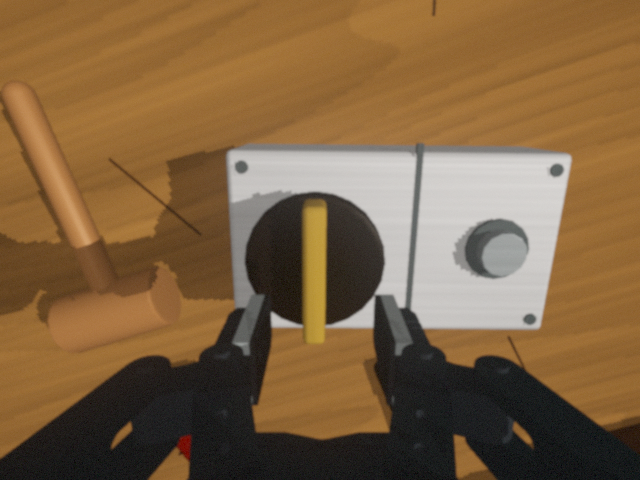

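The fingers straddle the wing (centre near (314,275)) with a small offset of about 3 mm each way. I'll correct that and come down to just above the disc.

```bash
python3 -m crank '[[[-0.3,-0.35,0],0],[[-0.3,-0.35,2],0],[[-0.3,-0.35,4],0],[[-0.3,-0.35,5.5],0],[[-0.3,-0.35,6.3],0],[[-0.3,-0.35,6.5],0],[[-0.3,-0.35,6.5],0],[[-0.3,-0.35,6.5],0]]'
python3 - <<'E'
from h import *
import cv2
i=manip.snapshot('wrist');j=manip.snapshot('scene')[150:330,240:480]
cv2.imwrite('pics/w3.png',np.hstack([cv2.resize(i[150:,140:500],(400,367)),cv2.resize(j,(400,367))])[:,:,::-1])
E
```

```text
t: 2.6
tcp_pos: [0.507, 0.1665, 0.1072]
tool_rot: [0.159, 0.987, 0.0, 0.001]
force: [-0.3, -0.3, 1.2]
finger_gap: 0.47
```

View pics/w3.png

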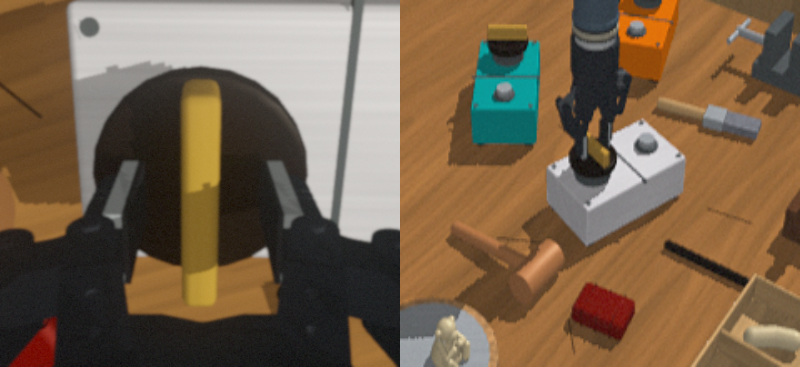

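Tips sit evenly on both sides of the wing, over the disc. Pressing.

```bash
for k in 1; do python3 -m crank '[[[0,0,0.2],0],[[0,0,0.4],0],[[0,0,0.6],0],[[0,0,0.8],0],[[0,0,0.8],0],[[0,0,0.8],0]]'; done; python3 -m crank '[[[0,0,0.2],0],[[0,0,0.4],0],[[0,0,0.4],0],[[0,0,0.4],0]]'
```

```text
t: 3.3
tcp_pos: [0.5065, 0.1664, 0.0988]
tool_rot: [0.159, 0.987, 0.0, 0.0]
force: [-0.7, 0.4, 5.4]
finger_gap: 0.471
t: 3.7
tcp_pos: [0.5065, 0.1664, 0.0946]
tool_rot: [0.16, 0.987, 0.0, 0.0]
force: [-0.5, 1.0, 3.9]
finger_gap: 0.467
```

```bash
python3 -m crank '[[[0,0,0.1],0],[[0,0,0.2],0],[[0,0,0.2],0],[[0,0,0.2],0]]'; python3 -m crank '[[[0,0,0.1],0],[[0,0,0.2],0],[[0,0,0.2],0],[[0,0,0.2],0]]'
```

```text
t: 4.1
tcp_pos: [0.5066, 0.1664, 0.0925]
tool_rot: [0.16, 0.987, 0.0, 0.0]
force: [-0.3, 0.5, 5.2]
finger_gap: 0.468
t: 4.5
tcp_pos: [0.5066, 0.1664, 0.091]
tool_rot: [0.159, 0.987, 0.0, 0.0]
force: [-0.8, -0.2, 8.3]
finger_gap: 0.471
```

```bash
python3 -m crank '[[[0,0,0.1],0],[[0,0,0.2],0],[[0,0,0.2],0],[[0,0,0.2],0]]'
```

```text
t: 4.9
tcp_pos: [0.5069, 0.1664, 0.0907]
tool_rot: [0.159, 0.987, 0.0, 0.001]
force: [-3.3, -0.3, 20.7]
finger_gap: 0.462
```

Hard stop reached. Now I'll lift off straight up, wait, and look.

```bash
python3 -m crank '[[[0,0,-0.5],0],[[0,0,-1.5],0],[[0,0,-3.5],0],[[0,0,-6],0],[[0,0,-8],0],[[0,0,-8],0],[[0,0,-8],0],[[0,0,-8],0]]'
python3 -m crank '[[[0,0,0],0],[[0,0,0],0],[[0,0,0],0],[[0,0,0],0],[[0,0,0],0]]' 0
python3 - <<'E'
from h import *
import cv2
s=manip.sense();print(s['tcp_pos'],s['finger_gap'])
P=manip.camera_params('wrist');i=manip.snapshot('wrist');j=manip.snapshot('scene')[195:285,320:420]
import pickle;pickle.dump(P,open('w4.pkl','wb'))
cv2.imwrite('pics/w4.png',np.hstack([i[100:460,100:500],cv2.resize(j,(400,360),interpolation=cv2.INTER_CUBIC)])[:,:,::-1])
E
```

```text
t: 5.7
tcp_pos: [0.5053, 0.1663, 0.1671]
tool_rot: [0.16, 0.987, -0.0, -0.001]
force: [0.1, -0.1, 0.6]
finger_gap: 0.47
t: 6.2
tcp_pos: [0.5062, 0.1664, 0.1682]
tool_rot: [0.16, 0.987, -0.0, -0.0]
force: [0.3, 0.3, -0.2]
finger_gap: -0.0
[0.50624667 0.16639063 0.16819669] -7.198485961067072e-05
```

View pics/w4.png

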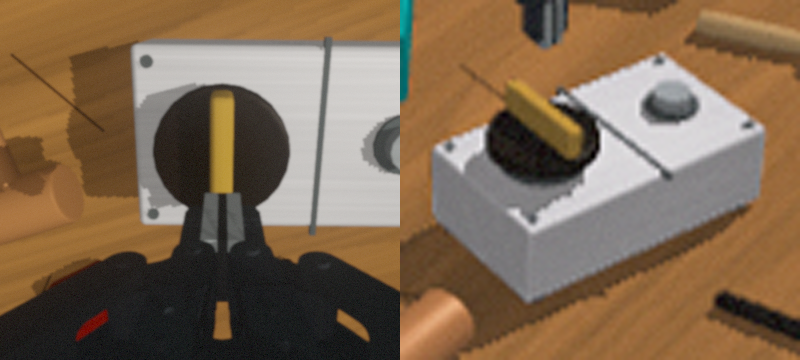

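The scene view confirms it is latched: the wing top is lower, the collar is hidden and the box hasn't moved. Next I'll put the shut fingers beside the near end of the wing on its −y side, then go down.

```bash
python3 -m crank '[[[1.3,-1.7,0],0],[[2.6,-3.4,0],0],[[2.6,-3.4,0],0],[[2.6,-3.4,2],0],[[2.6,-3.4,4],0],[[2.6,-3.4,5.5],0],[[2.6,-3.4,5.9],0],[[2.6,-3.4,5.9],0],[[2.6,-3.4,5.9],0]]'
python3 - <<'E'
from h import *
s=manip.sense();print(s['q'])
import cv2
cv2.imwrite('pics/w5.png',np.hstack([manip.snapshot('wrist')[100:460,100:500],cv2.resize(manip.snapshot('scene')[195:285,320:420],(400,360),interpolation=cv2.INTER_CUBIC)])[:,:,::-1])
E
```

```text
t: 7.2
tcp_pos: [0.4718, 0.1425, 0.1098]
tool_rot: [0.16, 0.987, 0.0, 0.001]
force: [-0.8, 0.4, 0.2]
finger_gap: -0.0
[ 6.61140385e-02  5.48523716e-01  1.87139887e+00  6.41611434e-05
  7.20144651e-01 -1.18435079e+00]
```

View pics/w5.png

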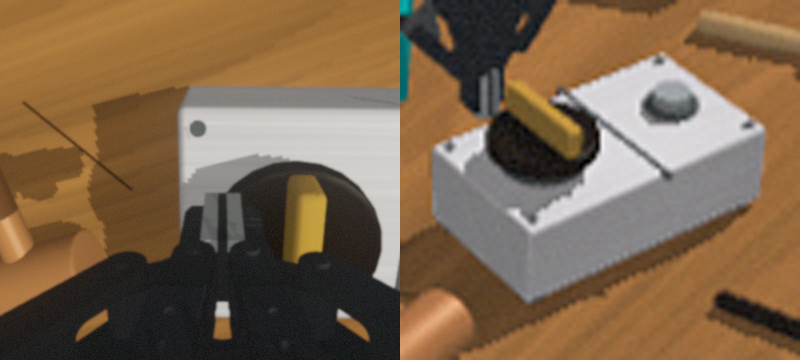

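```bash
python3 -m crank '[[[0,0.8,0],0],[[0,1.5,0],0],[[0,1.9,0],0],[[0.08,2.2,0],4],[[0.16,2.4,0],8],[[0.23,2.57,0],12],[[0.29,2.77,0],16],[[0.32,2.98,0],20],[[0.35,3.18,0],24],[[0.35,3.18,0],24]]'
python3 - <<'E'
from h import *
import cv2
cv2.imwrite('pics/w6.png',np.hstack([manip.snapshot('wrist')[100:460,100:500],cv2.resize(manip.snapshot('scene')[195:285,320:420],(400,360),interpolation=cv2.INTER_CUBIC)])[:,:,::-1])
E
```

```text
t: 8.3
tcp_pos: [0.4769, 0.1733, 0.1095]
tool_rot: [0.361, 0.933, -0.001, -0.0]
force: [-1.6, -5.2, 4.1]
finger_gap: 0.004
```

View pics/w6.png

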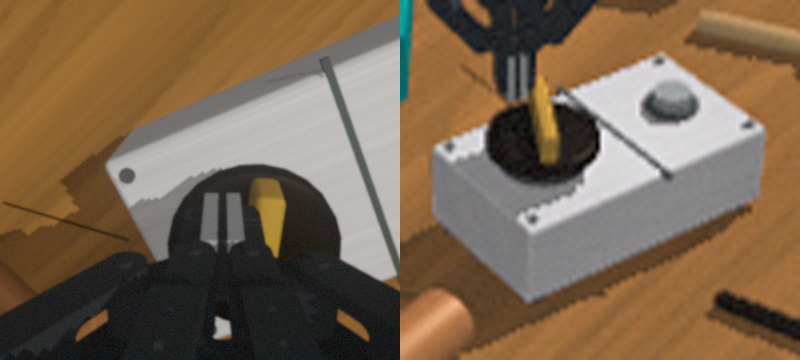

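The wing has turned about 25–30°, is still latched, and the box hasn't moved. I'll carry on round the arc.

```bash
python3 -m crank '[[[0.08,0.18,0],4],[[0.16,0.38,0],8],[[0.22,0.58,0],12],[[0.28,0.77,0],16],[[0.3,0.9,0],20],[[0.32,1.07,0],22],[[0.32,1.07,0],22],[[0.32,1.07,0],22]]'
python3 - <<'E'
from h import *
import cv2
cv2.imwrite('pics/w7.png',np.hstack([manip.snapshot('wrist')[100:460,100:500],cv2.resize(manip.snapshot('scene')[195:285,320:420],(400,360),interpolation=cv2.INTER_CUBIC)])[:,:,::-1])
E
```

```text
t: 9.2
tcp_pos: [0.4809, 0.1833, 0.1093]
tool_rot: [0.532, 0.847, -0.001, -0.001]
force: [-3.5, -4.4, 4.2]
finger_gap: 0.002
```

View pics/w7.png

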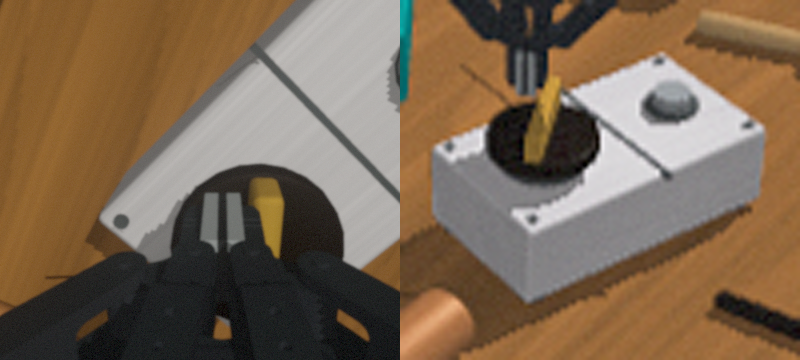

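The wing is at about 45° but the head still looks low. The upward friction force suggests the fingers may be holding it down. I'll turn it slightly further while easing upward.

```bash
python3 -m crank '[[[0.06,0.12,-0.1],2.5],[[0.11,0.23,-0.2],5],[[0.11,0.23,-0.3],5],[[0.11,0.23,-0.4],5],[[0.11,0.23,-0.4],5],[[0.11,0.23,-0.4],5]]'
python3 - <<'E'
from h import *
import cv2
cv2.imwrite('pics/w8.png',np.hstack([manip.snapshot('wrist')[100:460,100:500],cv2.resize(manip.snapshot('scene')[195:285,320:420],(400,360),interpolation=cv2.INTER_CUBIC)])[:,:,::-1])
E
```

```text
t: 9.9
tcp_pos: [0.4821, 0.1852, 0.113]
tool_rot: [0.568, 0.823, -0.002, -0.001]
force: [-3.7, -4.0, 3.3]
finger_gap: 0.001
```

View pics/w8.png

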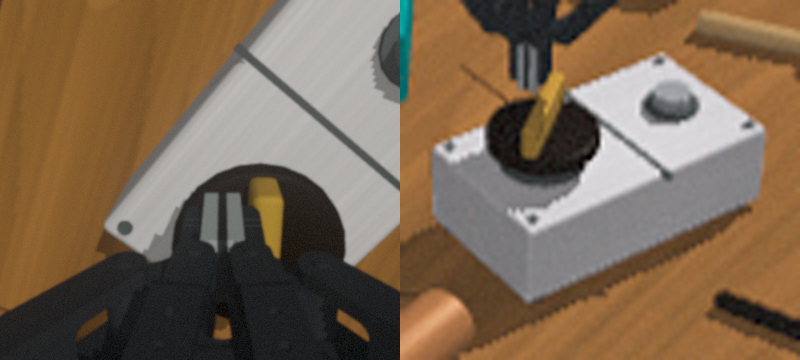

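The collar is visible again, so the latch has let go and the head is following the finger up, held only by friction. I'll ease up, back away and lift clear.

```bash
python3 -m crank '[[[0,0,-0.3],0],[[0,0,-0.6],0],[[0,0,-0.8],0],[[0,-0.5,-0.8],0],[[0,-1.5,-0.8],0],[[0,-3,-0.8],0],[[0,-3.5,-3],0],[[0,-3.5,-6],0],[[0,-3.5,-8],0],[[0,-3.5,-8],0]]'
python3 -m crank '[[[0,-2,-3],0],[[0,-4,-5],0],[[0,-6,-5],0],[[0,-6,-5],0],[[0,-6,-5],0]]'
python3 - <<'E'
from h import *
import cv2
a=manip.snapshot('top');b=manip.snapshot('scene')
f=lambda i:cv2.resize(i,(400,360),interpolation=cv2.INTER_CUBIC)
cv2.imwrite('pics/w9.png',np.hstack([f(a[195:285,200:300]),f(b[195:285,320:420])])[:,:,::-1])
for n,i in(('top',a),('scene',b)):
    o=cv2.imread(f'pics/{n}0.png')[:,:,::-1];d=(cv2.absdiff(i,o).max(2)>50).astype('uint8')
    k=cv2.connectedComponentsWithStats(cv2.morphologyEx(d,cv2.MORPH_OPEN,np.ones((2,2))))[2];print(n,[r.tolist() for r in k[1:] if r[4]>8])
E
```

```text
t: 11.0
tcp_pos: [0.4541, 0.1741, 0.1963]
tool_rot: [0.569, 0.822, 0.004, 0.003]
force: [0.6, -0.2, -0.3]
finger_gap: 0.0
t: 11.5
tcp_pos: [0.3956, 0.1524, 0.243]
tool_rot: [0.569, 0.822, 0.001, 0.0]
force: [0.9, -0.3, -0.1]
finger_gap: -0.0
top [[16, 259, 323, 221, 24655], [289, 338, 65, 47, 873], [229, 341, 10, 21, 96], [203, 346, 16, 22, 79], [243, 349, 7, 5, 23], [195, 350, 4, 5, 13], [288, 351, 4, 5, 15], [349, 367, 6, 6, 20], [356, 367, 6, 4, 12], [338, 371, 25, 9, 109], [375, 379, 12, 5, 30], [393, 383, 11, 4, 26], [404, 383, 5, 6, 20], [410, 383, 23, 8, 88], [345, 387, 4, 4, 13], [436, 390, 3, 3, 9], [323, 407, 16, 3, 39], [362, 406, 5, 5, 20], [356, 419, 20, 41, 319], [449, 439, 6, 12, 32], [440, 441, 5, 4, 10], [461, 443, 9, 9, 31], [414, 444, 31, 18, 205], [434, 444, 10, 4, 25], [456, 444, 4, 3, 11], [409, 446, 3, 4, 10], [399, 449, 10, 14, 64], [391, 450, 5, 3, 12], [444, 452, 5, 4, 13], [440, 453, 28, 13, 140], [361, 454, 37, 15, 193], [406, 459, 3, 4, 11], [411, 460, 3, 4, 10], [448, 465, 4, 3, 11], [457, 464, 5, 5, 15], [394, 466, 8, 4, 17], [433, 476, 5, 4, 12]]
scene [[152, 0, 56, 81, 2054], [207, 0, 61, 88, 3261], [265, 0, 67, 107, 2933], [295, 0, 28, 37, 518], [324, 0, 13, 22, 179], [339, 0, 14, 28, 248], [358, 0, 6, 21, 88], [368, 5, 11, 24, 145], [320, 27, 18, 17, 69], [320, 41, 14, 12, 109], [368, 50, 5, 4, 12], [359, 53, 4, 3, 12], [352, 56, 19, 4, 50], [329, 67, 7, 21, 63], [335, 66, 3, 5, 12], [339, 71, 24, 36, 378], [363, 71, 17, 32, 281], [197, 106, 55, 46, 1134], [296, 107, 48, 64, 1645], [318, 110, 6, 2, 12], [138, 151, 24, 26, 382], [173, 165, 29, 12, 88], [316, 172, 6, 6, 18], [286, 189, 11, 6, 42], [40, 206, 101, 86, 2883], [104, 210, 169, 80, 2251], [140, 219, 19, 13, 68], [9, 279, 257, 87, 6557], [0, 295, 85, 54, 976], [41, 313, 8, 5, 23], [28, 317, 3, 3, 9], [63, 324, 4, 4, 10]]
```

View pics/w9.png

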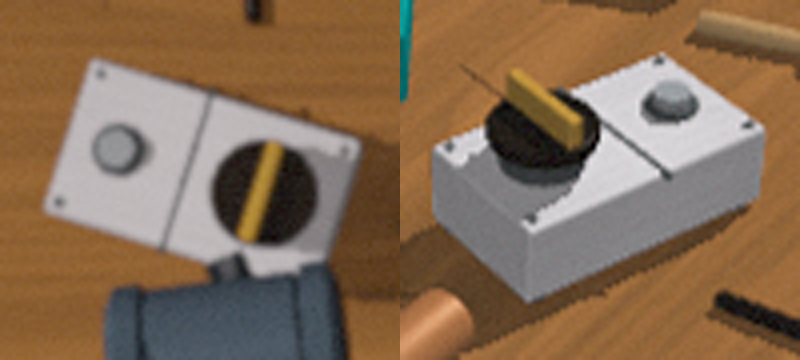

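Both views match the start pictures: the head is out, the wing is back at rest, the box hasn't moved, and only the arm and its shadows differ. Handing in.

```bash
python3 -c "
from station import manip
print(manip.sense()['t']);print(manip.sign_off())"
```

```text
11.6
the job is handed in; nothing more can be done
None
```

The stop test is done and handed in at 11.6 s; the sign-off gives no verdict.

- **Pressing:** I straddled the wing with the fingers and pushed the disc down to its hard stop (about 20 N). I then lifted the fingers right off, and the pictures showed the head staying in by itself.
- **Releasing:** With the fingers shut, I pushed the near end of the wing clockwise from one side only, to about 50°. At about 45° the head still looked low. It rose with the finger as I eased up, so the latch had already let go and only finger friction had been holding the head down.
- **Final check:** I backed off and lifted clear. The last pictures match the starting ones: head fully out, wing back at rest, start button and control box in place. Only the arm and its shadows differ, and the force reading is near zero.

I judged the head's height and turn from the pictures, since the joint values can't be read. I viewed 11 pictures, one over the budget of 10.

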